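# Step the sample viewer's filter wheel to the filter that matches the vial

## Task

A vial stands in the sample cup of the round viewer on the table: push the wheel's upright tabs gently with your fingertips, one tab after another as needed, until the filter of the same colour as that vial's cap lies centred over the lit window, and leave the wheel at rest there. Push only, never pick anything up; keep off the coloured glass, and leave the vials and the glue bottle standing where they are.

Things in the scene. Friction and masses are not known exactly. Their poses are not given: they have to be found in the camera images.
- viewer: Sample viewer, fixed: a grey round housing 168 mm across, 20 mm high, under a filter wheel, with a flat tongue 50 mm wide that ends in a black sample cup. Origin: centre of its underside on the table, on the wheel's axis; z up, -x points from the axis over the window to the cup. A cabinet 205 mm high stands behind it to the right; the side to the robot and the left is clear of tall things.
- axis (a point): The upright axis about which the wheel turns, at the height of the wheel's top, 30 mm above the table.
- window (a point): Centre of the lit white round window, 28 mm across, in the housing's top under the wheel, 48 mm from the axis towards the cup. A yellow chevron on the tongue points at it.
- cup (a point): Centre of the floor of the viewer's sample cup, 155 mm from the axis and 6 mm above the table; one vial stands in it. The cup is 40 mm across and its rim is 12 mm above the table.
- wheel (a joint): Angle of the filter wheel in rad, growing counterclockwise seen from above; at 0 the green filter lies exactly over the window. The wheel (156 mm across its rim, rim 22 to 30 mm above the table, an aluminium hub cap up to 38 mm) turns both ways without end or clicks; it drags with friction (about 1 N at a tab) and stays where it is left. Its four filters sit 48 mm from the axis, a quarter turn apart, counterclockwise from above: green, red, white, blue.
- filter_green (a point): The green filter glass, 41 mm across and 3 mm thick, set in the wheel in an aluminium ring. This point: the centre of its upper face, 28 mm above the table and 48 mm from the axis.
- tab_green (a point): Top of the upright green tab that juts from the wheel's rim straight outside the green filter, 92 mm from the axis. The tab is 30 mm long radially (77 to 107 mm from the axis), 6 mm thick, from 26 mm to 62 mm above the table; this point is 62 mm above the table, on its top edge. Push its flat sides to turn the wheel.
- filter_red (a point): The red filter glass, 41 mm across and 3 mm thick, set in the wheel in an aluminium ring. This point: the centre of its upper face, 28 mm above the table and 48 mm from the axis.
- tab_red (a point): Top of the upright red tab that juts from the wheel's rim straight outside the red filter, 92 mm from the axis. The tab is 30 mm long radially (77 to 107 mm from the axis), 6 mm thick, from 26 mm to 62 mm above the table; this point is 62 mm above the table, on its top edge. Push its flat sides to turn the wheel.
- filter_white (a point): The white filter glass, 41 mm across and 3 mm thick, set in the wheel in an aluminium ring. This point: the centre of its upper face, 28 mm above the table and 48 mm from the axis.
- tab_white (a point): Top of the upright white tab that juts from the wheel's rim straight outside the white filter, 92 mm from the axis. The tab is 30 mm long radially (77 to 107 mm from the axis), 6 mm thick, from 26 mm to 62 mm above the table; this point is 62 mm above the table, on its top edge. Push its flat sides to turn the wheel.
- filter_blue (a point): The blue filter glass, 41 mm across and 3 mm thick, set in the wheel in an aluminium ring. This point: the centre of its upper face, 28 mm above the table and 48 mm from the axis.
- tab_blue (a point): Top of the upright blue tab that juts from the wheel's rim straight outside the blue filter, 92 mm from the axis. The tab is 30 mm long radially (77 to 107 mm from the axis), 6 mm thick, from 26 mm to 62 mm above the table; this point is 62 mm above the table, on its top edge. Push its flat sides to turn the wheel.
- vial_red: Loose clear sample vial with a red cap, 28 mm across and 52 mm tall, upright. Origin: centre of its underside. One of the three vials stands in the viewer's cup, the two others in the rack.
- vial_blue: Loose clear sample vial with a blue cap, 28 mm across and 52 mm tall, upright. Origin: centre of its underside. One of the three vials stands in the viewer's cup, the two others in the rack.
- vial_white: Loose clear sample vial with a white cap, 28 mm across and 52 mm tall, upright. Origin: centre of its underside. One of the three vials stands in the viewer's cup, the two others in the rack.
- rack: Small grey rack, fixed, 52 x 104 mm, with two black cups 12 mm high for the waiting vials. Origin: centre of its underside.
- glue_bottle: Loose white glue bottle with an orange spout, 38 mm across, 112 mm tall, upright. Origin: centre of its underside.
Not all that is in view belongs to the job. What is shaped like the vial_white but green or purple is not meant.

How it is judged:
At the end, for the whole second after the job is handed in: The filter whose colour is that of the cap of the vial in the viewer's cup has its centre within 6 mm of the window's centre, seen from above; the wheel is at rest; the three vials and the glue bottle stand upright, each within 20 mm of where it stood (((horizontal distance between vial_red and cup below 0.015 m and horizontal distance between filter_red and window below 0.006 m) or (horizontal distance between vial_blue and cup below 0.015 m and horizontal distance between filter_blue and window below 0.006 m) or (horizontal distance between vial_white and cup below 0.015 m and horizontal distance between filter_white and window below 0.006 m)) and velocity of joint wheel between -0.05 and 0.05 rad/s and angle between each of vial_red, vial_blue, vial_white, glue_bottle's own z axis and vertical below 0.15 rad and distance of each of vial_red, vial_blue, vial_white, glue_bottle from where it was at the start of the episode below 0.02 m); the robot touches nothing.
It fails at once if a vial or the glue bottle is lifted, carried or pushed more than 20 mm (distance of any of vial_red, vial_blue, vial_white, glue_bottle from where it was at the start of the episode above 0.02 m).
It fails at once if the robot touches a filter glass (contact force between any of the fingers, the arm and wheel_c0 above 0.5 N or contact force between any of the fingers, the arm and wheel_c1 above 0.5 N or contact force between any of the fingers, the arm and wheel_c2 above 0.5 N or contact force between any of the fingers, the arm and wheel_c3 above 0.5 N).
It fails at once if the robot presses on the viewer or its wheel with more than 25 N (contact force between any of the fingers, the arm and viewer above 25 N).
It also fails if it takes over 69 s, if anything falls off the work surface, if the arm or the gripper's body presses on something with over 40 N, if the wrist force passes 120 N, or if a joint passes its speed limit or range.

## Robot

A 6-joint arm with a two-finger parallel gripper is mounted at the origin on a cart in front of the work surface, level with it; the furniture and walls round the work are solid. World frame = base frame: x ahead of the robot, y to its left, z up, the work surface at z = 0. Lengths are in m, angles in rad, forces in N, time in s.
With the tool pointing down it reaches from about 0.375 to 0.975 m from the base axis. Payload 3.8 kg.
Tool frame: the origin (TCP) lies midway between the tips of the shut fingers; the grasp point (between the pads) lies 19 mm behind it; z points along the fingers, y is the direction in which the jaws open and shut (so a half turn about z gives the same grasp; the last joint's range is limited). The gripper opens to 85 mm and grips with 20 to 120 N. Pads are 22 mm wide; open, the fingers measure 114 mm over their backs; the gripper's body (76 mm by 85 mm) begins 54 mm behind the grasp point. The pads swing forward as they close: fully open they stand 13 mm farther back than shut.
Start: joints at [1.095, 0.264, 1.604, -0, 1.274, -0.037], TCP at [0.287, 0.611, 0.231] pointing down, gripper open.
Joint ranges: [-2.63, 2.63], [-0.94, 2.18], [0.31, 2.57], [-1.31, 4.45], [0, 2.66], [-2.55, 2.55]. Speed limits (rad/s): [2.57, 2.57, 3.14, 3.14, 3.14, 3.14].

## Interface

Orientations are given as a rotation vector (axis times angle).
In Python, from workcell import bot gives the robot as it stands.
- The arm moves only by the shell command python3 -m inch 'ROWS' [FORCE]. ROWS is JSON, a list of rows, each an object of numbers: "dx", "dy", "dz": the shift along the tool's x, y, z in m; "ax", "ay", "az": the turn, a rotation vector about the tool's x, y, z in degrees; "fingers": the opening, from -1 (shut) to 1 (fully open). A call has 1 to 20 rows; each row is the pose to reach, as a shift and turn from the pose measured when the call began, along the tool's axes at that moment; what a row does not reach only later rows make up. A row lasts 1/8 s, in which the tool goes at most 62.5 mm and 10.7 degrees, less where a joint would pass 70% of its speed; a pose out of reach is approached as far as the arm can. A call with a gripper value outside its range is refused whole. The fingers move at their own pace and stop on an object; FORCE is the grip in N (left out, the last holds). Time passes only in rows, so rows that repeat a pose let the fingers close. It gives the time, the measured TCP pose, the force and the opening at its end, in the units of the state.
- bot.read_state(): the state, without advancing time (a new reading comes with each control period).
- bot.read_camera(name): name is "scene" or "side" or "wrist"; returns (picture, depth): 400x640x3 uint8, blue, green, red; 400x640 float32, m along the optical axis (not along the pixel's ray), 0 where there is no reading.
- bot.get_calibration(name): a dict with "intrinsics" (3x3 intrinsics, pixels), "distortion" ([k1, k2, p1, p2, k3] as OpenCV has them; the pictures are not rectified), "view" (4x4, takes a point from world to camera coordinates). Camera axes: x right, y down, z forward; pixel columns grow to the right and rows downward; lengths in m; the calibration is good to about 2 mm. A picture is of the moment at which its call begins: read the wrist's pose just before it. get_calibration takes no time and is no camera call; for the wrist camera it gives the pose at the moment of the call.
- bot.finish_job(): hands the job in, once; it reports no verdict.
Trained networks look in the newest picture that a camera, given by its name, has taken for a name from the list of things; names that differ only in an ending like _2 or _b are one class to them, and where a whole thing is asked for, a point or a joint stands for the part that bears it (a point fixed in the world has none). Each returns a list of dicts, best first, with "p" (0 to 1); they miss things now and then, are a little off and sometimes report something else, mostly with a low value. They report only what shows in the picture. A call takes as long as a camera call. They do not tell look-alikes from the thing itself.
- bot.masks_of(camera, thing): "region" (400x640 bool, what is visible of it) and "box" ([left, top, right, bottom] in pixels, round what is visible of it).
The state is a dict: "time": time; "q": joint angles; "joint_vel": joint speeds; "joint_torque": joint torques, N m; "tool_pos": TCP position; "tcp_rot": TCP orientation; "wrist_force": force on the tool from outside, world axes, zero at the start; "torque": the same for the moment, N m; "width": opening from 0.0 (shut) to 1.0 (fully open).
Only numpy, scipy, OpenCV 4.12 (cv2) and the standard library are available. Lean on these libraries where they do the work, as an engineer would, in place of code of your own. Each camera call takes 0.05 s, during which the arm holds its last target. There are 200 camera calls.

## Working session

There is one attempt and no reset: what is moved stays moved. The work goes in short steps, Python scripts to look and compute and a shell command to move; the robot and the scene stay as the last step left them, time stands still between calls to the robot, and variables do not carry over. Pictures are saved under pics/ and viewed, about 8 in all and at most 12, crops included, and the job is handed in when it is done.

```bash
mkdir -p pics; cat > h.py <<'E'
import numpy as np, cv2
from workcell import bot
def pix2w(cam,u,v,z=None,depth=None):
    c=bot.get_calibration(cam);K=np.array(c["intrinsics"]);V=np.array(c["view"])
    p=cv2.undistortPoints(np.array([[[u,v]]],float),K,np.array(c["distortion"]))[0,0]
    R,t=V[:3,:3],V[:3,3];d=R.T@np.array([p[0],p[1],1]);o=-R.T@t
    return o+d*(depth if depth is not None else (z-o[2])/d[2])
def w2pix(cam,P):
    c=bot.get_calibration(cam);V=np.array(c["view"])
    return cv2.projectPoints(np.array(P,float).reshape(-1,1,3),cv2.Rodrigues(V[:3,:3])[0],V[:3,3],np.array(c["intrinsics"]),np.array(c["distortion"]))[0][:,0]
E
python3 - <<'E'
from h import *
ims=[]
for c in ["scene","side"]:
    im,d=bot.read_camera(c);cv2.imwrite(f"pics/{c}0.png",im)
    for n in ["viewer","tab_green","tab_red","tab_white","tab_blue","filter_green","filter_red","filter_white","filter_blue","vial_red","vial_blue","vial_white","cup"]:
        for r in bot.masks_of(c,n)[:2]:
            m=r["region"];v,u=np.nonzero(m);k=d[m]>0
            dd=np.median(d[m][k]) if k.any() else None
            print(c,n,round(r["p"],2),np.round([u.mean(),v.mean()]),r["box"], np.round(pix2w(c,u.mean(),v.mean(),depth=dd),3) if dd else None)
print(bot.read_state()["tool_pos"],bot.read_state()["tcp_rot"])
E
```

```text
scene viewer 0.57 [301. 215.] [258.2, 183.4, 333.9, 252.3] [ 0.475 -0.233  0.029]
scene tab_green 0.73 [298. 207.] [260.2, 185.2, 336.8, 225.4] [ 0.491 -0.202  0.033]
scene tab_red 0.69 [298. 207.] [261.7, 181.7, 336.8, 225.8] [ 0.492 -0.202  0.033]
scene tab_white 0.63 [298. 207.] [259.9, 181.3, 337.2, 222.9] [ 0.492 -0.202  0.033]
scene tab_blue 0.9 [298. 207.] [258.9, 179.8, 337.3, 225.7] [ 0.493 -0.201  0.033]
scene filter_green 0.81 [298. 207.] [263.7, 184.7, 334.7, 223.1] [ 0.491 -0.203  0.033]
scene filter_green 0.71 [300. 215.] [259.1, 183.3, 335.8, 255.3] [ 0.474 -0.234  0.029]
scene filter_red 0.83 [298. 207.] [261.0, 183.8, 335.2, 224.3] [ 0.491 -0.201  0.033]
scene filter_white 0.72 [297. 208.] [256.5, 182.9, 337.0, 224.9] [ 0.487 -0.205  0.033]
scene filter_blue 0.75 [298. 207.] [259.8, 180.3, 334.7, 225.4] [ 0.492 -0.202  0.033]
scene filter_blue 0.33 [343. 249.] [338.4, 232.5, 351.8, 261.5] [ 0.431 -0.418  0.038]
scene vial_red 0.74 [325. 233.] [322.6, 219.8, 335.5, 245.5] [ 0.448 -0.349  0.038]
scene vial_blue 0.87 [343. 248.] [339.3, 233.3, 349.2, 260.9] [ 0.431 -0.4
[... 1234 characters left out ...]
8.1, 234.0] [ 0.501 -0.199  0.033]
side filter_blue 0.67 [328. 200.] [279.5, 158.8, 374.8, 237.7] [ 0.5   -0.199  0.033]
side vial_red 0.81 [347. 253.] [338.8, 236.6, 360.3, 268.1] [ 0.452 -0.349  0.042]
side vial_red 0.47 [330. 210.] [280.5, 156.4, 381.1, 274.7] [ 0.49  -0.221  0.027]
side vial_blue 0.75 [361. 282.] [351.0, 265.6, 367.6, 298.9] [ 0.436 -0.417  0.044]
side vial_white 0.97 [240. 277.] [227.5, 264.2, 248.5, 294.1] [ 0.265 -0.3    0.036]
side vial_white 0.89 [302. 283.] [293.7, 268.6, 307.7, 299.5] [ 0.352 -0.365  0.037]
side cup 0.67 [330. 210.] [279.2, 160.6, 373.3, 277.0] [ 0.49  -0.222  0.027]
[0.28677655 0.6110493  0.23131427] [6.83704949e-01 3.06627384e+00 4.62523462e-05]
```

```bash
python3 - <<'E'
import cv2,numpy as np
a=cv2.imread("pics/scene0.png")[140:310,220:420];b=cv2.imread("pics/side0.png")[130:340,210:480]
cv2.imwrite("pics/c1.png",np.vstack([cv2.resize(cv2.imread("pics/scene0.png")[165:305,220:460],(540,315),interpolation=2),cv2.resize(b[0:190],(540,380-100),interpolation=2)]))
E
```

```text
(no output)
```

View pics/c1.png

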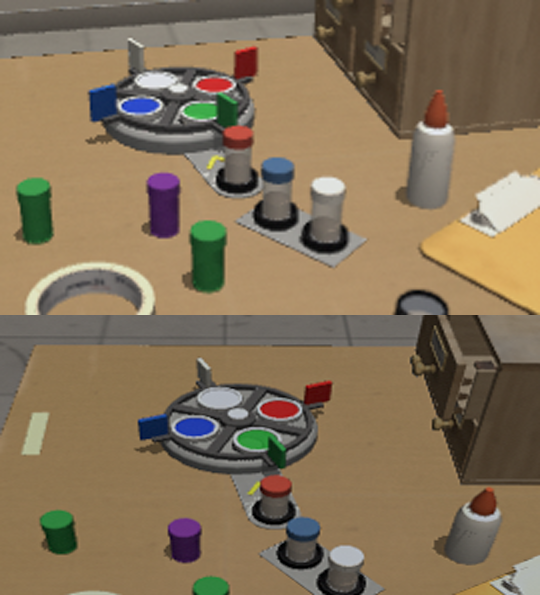

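View pics/side0.png

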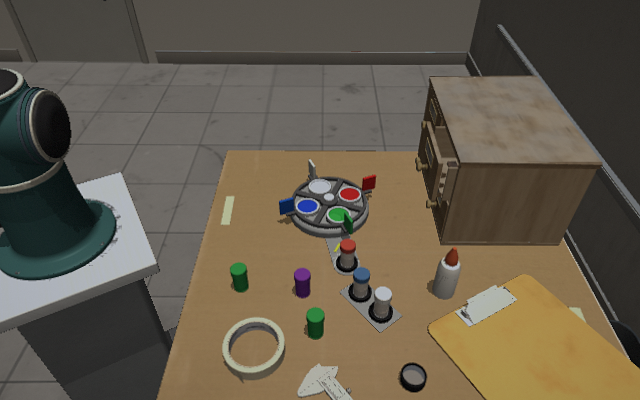

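The vial in the viewer's cup (scene crop ~(238,160), side (347,253)) has a red cap. The blue and white ones stand in the rack, and the two green vials and the purple one are look-alikes. In both views green lies near the window and red a quarter turn counterclockwise of it, so the wheel must turn about 90° clockwise. Next I measure the geometry.

```bash
cat >> h.py <<'E'
from scipy.optimize import least_squares
def blob(im,col,box,minS=110):
    h=cv2.cvtColor(im,cv2.COLOR_BGR2HSV);H,S,V=[h[...,i].astype(int) for i in range(3)]
    m={"red":(H<8)|(H>172),"green":(H>45)&(H<80),"blue":(H>105)&(H<130)}[col]&(S>minS)&(V>60)
    k=np.zeros(m.shape,bool);k[box[1]:box[3],box[0]:box[2]]=1
    n,l,st,ce=cv2.connectedComponentsWithStats((m&k).astype(np.uint8))
    return [(int(st[i,4]),ce[i].round(1),st[i,:4]) for i in np.argsort(-st[1:,4])+1][:4] if n>1 else []
E
python3 - <<'E'
from h import *
for c,box,cap in [("scene",(255,180,340,260),None),("side",(275,155,380,275),None)]:
    im=cv2.imread(f"pics/{c}0.png")
    for col in ["red","green","blue"]:
        for a,ce,st in blob(im,col,box):
            if a>8: print(c,col,a,ce,st,*[pix2w(c,*ce,z=z)[:2].round(4) for z in (.028,.048)])
    # vial cap
    d=bot.read_camera(c)[1]
    r=bot.masks_of(c,"viewer")[0]["region"]
    v,u=np.nonzero(r&(d>0))
    P=np.array([pix2w(c,a,b,depth=d[b,a]) for a,b in zip(u,v)])
    P=P[(P[:,2]>.022)&(P[:,2]<.036)]
    print(c,len(P),P.min(0),P.max(0))
    hull=cv2.convexHull(P[:,:2].astype(np.float32));print("circle",cv2.minEnclosingCircle(hull))
E
```

```text
scene red 121 [328.7 192.5] [324 186  10  14] [ 0.6178 -0.1766] [ 0.5854 -0.2109]
scene red 116 [325.1 225.6] [319 221  13  10] [ 0.4828 -0.31  ] [ 0.4571 -0.3376]
scene red 72 [314.8 202.2] [308 200  15   6] [ 0.5483 -0.1996] [ 0.5194 -0.2328]
scene green 185 [315.3 213.7] [302 206  24  15] [ 0.5058 -0.2503] [ 0.479  -0.2809]
scene blue 154 [265.4 210.1] [260 203  12  16] [ 0.4271 -0.156 ] [ 0.4043 -0.1914]
scene blue 84 [281.7 211.5] [274 209  17   6] [ 0.4525 -0.1882] [ 0.4284 -0.222 ]
scene blue 22 [338.2 239.7] [337 236   3   9] [ 0.4612 -0.374 ] [ 0.4366 -0.3985]
scene 1384 [ 0.39389157 -0.29773962  0.02214739] [ 0.60329254 -0.09080492  0.03598739]
circle ((0.49862009286880493, -0.19559010863304138), 0.1055782288312912)
side red 184 [347.6 245.6] [340 238  16  16] [ 0.4696 -0.3229] [ 0.459  -0.3383]
side red 174 [349.4 193.6] [340 188  19  12] [ 0.5522 -0.1983] [ 0.539  -0.2177]
side red 167 [368.6 182.2] [362 175  14  16] [ 0.6088 -0.1866] [ 0.5938 -0.2064]
side green 210 [339.1 214.6] [329 208  24  16] [ 0.4997 -0.2429] [ 0.4882 -0.2609]
side blue 189 [286.4 205.3] [279 197  15  17] [ 0.4204 -0.1658] [ 0.4114 -0.1862]
side blue 189 [307.  205.5] [298 200  19  12] [ 0.4567 -0.1871] [ 0.4466 -0.2069]
side blue 75 [361.  271.4] [354 268  16   7] [ 0.4572 -0.3869] [ 0.447  -0.4004]Traceback (most recent call last):
  File "<stdin>", line 11, in <module>
  File "h.py", line 4, in pix2w
    c=bot.get_calibration(cam);K=np.array(c["intrinsics"]);V=np.array(c["view"])
ValueError: time passes only in moves, steps and waits
```

```bash
cat >> h.py <<'E'
from scipy.spatial.transform import Rotation as Ro
def tool(): 
    s=bot.read_state();return np.array(s["tool_pos"]),Ro.from_rotvec(s["tcp_rot"]).as_matrix()
def rel(p,yaw=None):
    t,R=tool();a=0
    if yaw is not None: a=-(yaw-np.degrees(np.arctan2(R[1,1],R[0,1])))
    return (R.T@(np.array(p)-t)).round(4),round((a+180)%360-180,1)
E
python3 - <<'E'
from h import *
t,R=tool();V=np.array(bot.get_calibration("wrist")["view"])
o=-V[:3,:3].T@V[:3,3];print("cam in tool",R.T@(o-t),"axis",R.T@V[2,:3], "f",bot.get_calibration("wrist")["intrinsics"][0][0])
print(rel([.40,-.13,.33],83))
for uv in [(440,243),(417,178),(425,170)]: print(pix2w("side",*uv,z=0.0))
E
```

```text
cam in tool [ 0.0817604  -0.00042128 -0.14220267] axis [-0.31794163 -0.00107647  0.94810968] f 287.5390671241262
(array([-0.4173, -0.6227, -0.0987]), np.float64(-18.1))
[ 0.64522875 -0.38450304  0.        ]
[ 0.73464203 -0.20102112  0.        ]
[ 0.76974428 -0.18651857  0.        ]
```

```bash
python3 - <<'E'
from h import *
print(rel([.46,-.18,.32],83))
E
```

```text
(array([-0.4929, -0.6425, -0.0887]), np.float64(-18.1))
```

```bash
python3 -m inch '[{"dx":-0.03,"dy":-0.04,"dz":-0.0887,"fingers":-1},{"dx":-0.065,"dy":-0.085,"dz":-0.0887,"fingers":-1},{"dx":-0.1,"dy":-0.13,"dz":-0.0887,"fingers":-1},{"dx":-0.135,"dy":-0.175,"dz":-0.0887,"az":-4,"fingers":-1},{"dx":-0.17,"dy":-0.22,"dz":-0.0887,"az":-6,"fingers":-1},{"dx":-0.205,"dy":-0.267,"dz":-0.0887,"az":-8,"fingers":-1},{"dx":-0.24,"dy":-0.313,"dz":-0.0887,"az":-10,"fingers":-1},{"dx":-0.275,"dy":-0.36,"dz":-0.0887,"az":-12,"fingers":-1},{"dx":-0.31,"dy":-0.405,"dz":-0.0887,"az":-14,"fingers":-1},{"dx":-0.345,"dy":-0.45,"dz":-0.0887,"az":-16,"fingers":-1},{"dx":-0.38,"dy":-0.496,"dz":-0.0887,"az":-18,"fingers":-1},{"dx":-0.415,"dy":-0.542,"dz":-0.0887,"az":-18,"fingers":-1},{"dx":-0.45,"dy":-0.588,"dz":-0.0887,"az":-18,"fingers":-1},{"dx":-0.475,"dy":-0.62,"dz":-0.0887,"az":-18,"fingers":-1},{"dx":-0.4929,"dy":-0.6425,"dz":-0.0887,"az":-18,"fingers":-1},{"dx":-0.4929,"dy":-0.6425,"dz":-0.0887,"az":-18,"fingers":-1},{"dx":-0.4929,"dy":-0.6425,"dz":-0.0887,"az":-18,"fingers":-1}]' 20
python3 - <<'E'
from h import *
im,d=bot.read_camera("wrist");cv2.imwrite("pics/w1.png",im)
for col in ["red","green","blue"]:
    for a,ce,st in blob(im,col,(0,0,640,400)):
        if a>100: print(col,a,ce,st,*[pix2w("wrist",*ce,z=z)[:2].round(4) for z in (.028,.044,.055)])
print(bot.read_state()["q"])
E
```

```text
[ 1.09511136e+00  2.63910897e-01  1.60399020e+00 -1.32372257e-05
  1.27368598e+00 -3.69001487e-02]invalid input at $[0]: expected keys dx, dy, dz, ax, ay, az, fingers
```

View pics/w1.png

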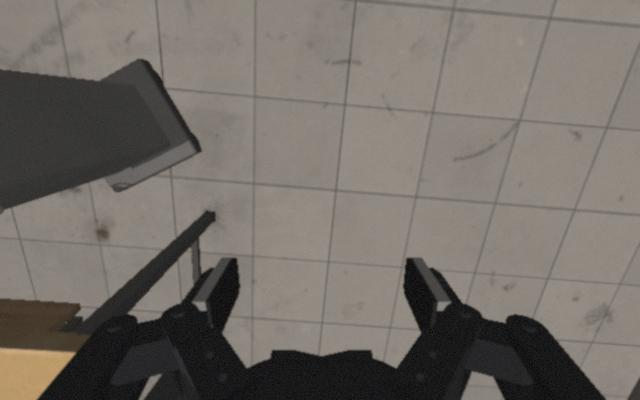

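The move was refused because every row must carry all keys. I'll retype it in full.

```bash
python3 -m inch '[{"dx":-0.02,"dy":-0.03,"dz":-0.03,"ax":0,"ay":0,"az":0,"fingers":-1},{"dx":-0.05,"dy":-0.065,"dz":-0.06,"ax":0,"ay":0,"az":0,"fingers":-1},{"dx":-0.08,"dy":-0.105,"dz":-0.085,"ax":0,"ay":0,"az":0,"fingers":-1},{"dx":-0.115,"dy":-0.15,"dz":-0.0887,"ax":0,"ay":0,"az":-2,"fingers":-1},{"dx":-0.15,"dy":-0.195,"dz":-0.0887,"ax":0,"ay":0,"az":-4,"fingers":-1},{"dx":-0.185,"dy":-0.24,"dz":-0.0887,"ax":0,"ay":0,"az":-6,"fingers":-1},{"dx":-0.22,"dy":-0.287,"dz":-0.0887,"ax":0,"ay":0,"az":-8,"fingers":-1},{"dx":-0.255,"dy":-0.333,"dz":-0.0887,"ax":0,"ay":0,"az":-10,"fingers":-1},{"dx":-0.29,"dy":-0.378,"dz":-0.0887,"ax":0,"ay":0,"az":-12,"fingers":-1},{"dx":-0.325,"dy":-0.424,"dz":-0.0887,"ax":0,"ay":0,"az":-14,"fingers":-1},{"dx":-0.36,"dy":-0.47,"dz":-0.0887,"ax":0,"ay":0,"az":-16,"fingers":-1},{"dx":-0.395,"dy":-0.515,"dz":-0.0887,"ax":0,"ay":0,"az":-18,"fingers":-1},{"dx":-0.43,"dy":-0.56,"dz":-0.0887,"ax":0,"ay":0,"az":-18,"fingers":-1},{"dx":-0.46,"dy":-0.6,"dz":-0.0887,"ax":0,"ay":0,"az":-18,"fingers":-1},{"dx":-0.48,"dy":-0.627,"dz":-0.0887,"ax":0,"ay":0,"az":-18,"fingers":-1},{"dx":-0.493,"dy":-0.6425,"dz":-0.0887,"ax":0,"ay":0,"az":-18,"fingers":-1},{"dx":-0.493,"dy":-0.6425,"dz":-0.0887,"ax":0,"ay":0,"az":-18,"fingers":-1},{"dx":-0.493,"dy":-0.6425,"dz":-0.0887,"ax":0,"ay":0,"az":-18,"fingers":-1}]' 20
python3 - <<'E'
from h import *
im,d=bot.read_camera("wrist");cv2.imwrite("pics/w1.png",im)
for col in ["red","green","blue"]:
    for a,ce,st in blob(im,col,(0,0,640,400)):
        if a>100: print(col,a,ce,st,*[pix2w("wrist",*ce,z=z)[:2].round(4) for z in (.028,.044,.055)])
print(bot.read_state()["q"])
E
```

```text
time: 3.9
tool_pos: [0.46, -0.179, 0.32]
tcp_rot: [-0.195, -3.135, -0.001]
wrist_force: [-0.4, -0.1, 0.7]
width: 0.002
red 412 [315.2 217.5] [304 207  24  22] [ 0.5482 -0.2003] [ 0.542  -0.1992] [ 0.5377 -0.1984]
red 314 [209.5 174.7] [199 165  22  20] [ 0.4579 -0.3529] [ 0.455  -0.3461] [ 0.453  -0.3415]
green 462 [212.   22.1] [201   9  23  27] [ 0.2584 -0.299 ] [ 0.2628 -0.2943] [ 0.2659 -0.291 ]
green 440 [284.1 189.4] [272 178  25  23] [ 0.4953 -0.2426] [ 0.491  -0.2399] [ 0.488  -0.2381]
green 366 [117.8  95.9] [107  86  22  21] [ 0.3311 -0.453 ] [ 0.3328 -0.4426] [ 0.3341 -0.4354]
blue 500 [314.2 158.3] [302 146  25  26] [ 0.4525 -0.1893] [ 0.4498 -0.1886] [ 0.4479 -0.1881]
[-4.21625358e-01 -1.28666886e-01  1.85990529e+00  4.83829133e-04
  1.41061332e+00 -1.86911298e+00]
```

View pics/w1.png

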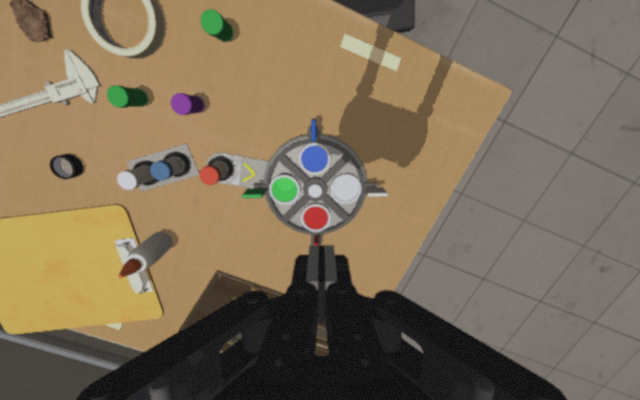

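The wrist view agrees with the others: axis ≈(0.500,-0.195), red at -6.6° and cup direction -107.5°, so the wheel must turn 101° clockwise. I'll push the blue tab, which sits at 173° on the clear robot side. The tool goes down ccw of it.

```bash
python3 - <<'E'
from h import *
A=np.array([.5004,-.1948]);e=lambda a:np.array([np.cos(np.radians(a)),np.sin(np.radians(a))])
p=A+.095*e(173.4)-.037*e(83.4);print(p,rel([*p,.16],83.4),rel([*p,.045],83.4))
E
```

```text
[ 0.40177691 -0.22063576] (array([ 0.0526, -0.0487,  0.16  ]), np.float64(-0.5)) (array([ 0.0526, -0.0488,  0.275 ]), np.float64(-0.5))
```

```bash
python3 -m inch '[{"dx":0.0526,"dy":-0.0487,"dz":0.05,"ax":0,"ay":0,"az":-0.5,"fingers":-1},{"dx":0.0526,"dy":-0.0487,"dz":0.08,"ax":0,"ay":0,"az":-0.5,"fingers":-1},{"dx":0.0526,"dy":-0.0487,"dz":0.12,"ax":0,"ay":0,"az":-0.5,"fingers":-1},{"dx":0.0526,"dy":-0.0487,"dz":0.16,"ax":0,"ay":0,"az":-0.5,"fingers":-1},{"dx":0.0526,"dy":-0.0487,"dz":0.19,"ax":0,"ay":0,"az":-0.5,"fingers":-1},{"dx":0.0526,"dy":-0.0487,"dz":0.22,"ax":0,"ay":0,"az":-0.5,"fingers":-1},{"dx":0.0526,"dy":-0.0487,"dz":0.25,"ax":0,"ay":0,"az":-0.5,"fingers":-1},{"dx":0.0526,"dy":-0.0487,"dz":0.27,"ax":0,"ay":0,"az":-0.5,"fingers":-1},{"dx":0.0526,"dy":-0.0487,"dz":0.275,"ax":0,"ay":0,"az":-0.5,"fingers":-1},{"dx":0.0526,"dy":-0.0487,"dz":0.275,"ax":0,"ay":0,"az":-0.5,"fingers":-1}]'
python3 - <<'E'
from h import *
im,d=bot.read_camera("scene");cv2.imwrite("pics/s2.png",cv2.resize(im[150:310,200:400],(800,640))[:600])
r,c=95,17.5
p0=np.array([r,-37])
for f in list(range(0,55,3))+[54]:
    R=np.radians(f);p=r*np.array([np.cos(R),np.sin(R)])-c*np.array([-np.sin(R),np.cos(R)])-p0
    print(f,p.round(1))
E
```

```text
time: 5.2
tool_pos: [0.4022, -0.2201, 0.0454]
tcp_rot: [0.178, 3.136, 0.001]
wrist_force: [-0.1, 0.9, -0.6]
width: 0.001
0 [ 0.  19.5]
3 [ 0.8 24.5]
6 [ 1.3 29.5]
9 [ 1.6 34.6]
12 [ 1.6 39.6]
15 [ 1.3 44.7]
18 [ 0.8 49.7]
21 [-0.  54.7]
24 [-1.1 59.7]
27 [-2.4 64.5]
30 [-4.  69.3]
33 [-5.8 74.1]
36 [-7.9 78.7]
39 [-10.2  83.2]
42 [-12.7  87.6]
45 [-15.5  91.8]
48 [-18.4  95.9]
51 [-21.6  99.8]
54 [-25.  103.6]
54 [-25.  103.6]
```

View pics/s2.png

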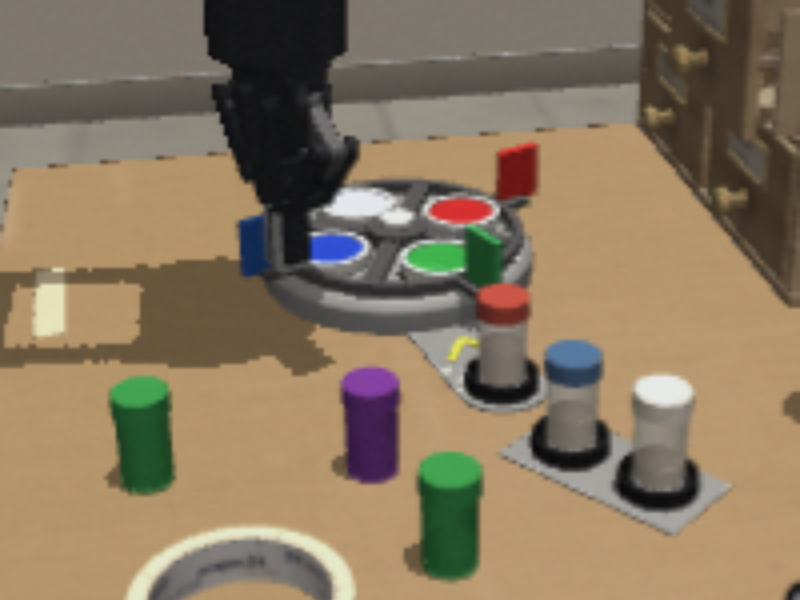

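The fingertips stand on the ccw side of the blue tab, clear of the glass (crop (290,240), tab at (253,245)). First push is about 54°.

```bash
python3 -m inch '[{"dx":0,"dy":0.008,"dz":0,"ax":0,"ay":0,"az":0,"fingers":-1},{"dx":0,"dy":0.014,"dz":0,"ax":0,"ay":0,"az":0,"fingers":-1},{"dx":0,"dy":0.0195,"dz":0,"ax":0,"ay":0,"az":0,"fingers":-1},{"dx":0.0008,"dy":0.0245,"dz":0,"ax":0,"ay":0,"az":3,"fingers":-1},{"dx":0.0013,"dy":0.0295,"dz":0,"ax":0,"ay":0,"az":6,"fingers":-1},{"dx":0.0016,"dy":0.0346,"dz":0,"ax":0,"ay":0,"az":9,"fingers":-1},{"dx":0.0016,"dy":0.0396,"dz":0,"ax":0,"ay":0,"az":12,"fingers":-1},{"dx":0.0013,"dy":0.0447,"dz":0,"ax":0,"ay":0,"az":15,"fingers":-1},{"dx":0.0008,"dy":0.0497,"dz":0,"ax":0,"ay":0,"az":18,"fingers":-1},{"dx":0,"dy":0.0547,"dz":0,"ax":0,"ay":0,"az":21,"fingers":-1},{"dx":-0.0011,"dy":0.0597,"dz":0,"ax":0,"ay":0,"az":24,"fingers":-1},{"dx":-0.0024,"dy":0.0645,"dz":0,"ax":0,"ay":0,"az":27,"fingers":-1},{"dx":-0.004,"dy":0.0693,"dz":0,"ax":0,"ay":0,"az":30,"fingers":-1},{"dx":-0.0058,"dy":0.0741,"dz":0,"ax":0,"ay":0,"az":33,"fingers":-1},{"dx":-0.0079,"dy":0.0787,"dz":0,"ax":0,"ay":0,"az":36,"fingers":-1},{"dx":-0.0102,"dy":0.0832,"dz":0,"ax":0,"ay":0,"az":39,"fingers":-1},{"dx":-0.0127,"dy":0.0876,"dz":0,"ax":0,"ay":0,"az":42,"fingers":-1},{"dx":-0.0155,"dy":0.0918,"dz":0,"ax":0,"ay":0,"az":45,"fingers":-1},{"dx":-0.0184,"dy":0.0959,"dz":0,"ax":0,"ay":0,"az":48,"fingers":-1},{"dx":-0.0184,"dy":0.0959,"dz":0,"ax":0,"ay":0,"az":48,"fingers":-1}]'
cat >> h.py <<'E'
def wheel(cam="side",box=(270,150,390,232)):
    im,d=bot.read_camera(cam);A=np.array([.5004,-.1948]) if cam!="side" else np.array([.5045,-.193])
    for col in ["red","green","blue"]:
        for a,ce,st in blob(im,col,box):
            if a>30:
                p=pix2w(cam,*ce,z=.028)[:2]-A;print(cam,col,a,ce,p.round(4),"r",np.hypot(*p).round(4),"ang",np.degrees(np.arctan2(p[1],p[0])).round(1))
    return im
E
python3 - <<'E'
from h import *
wheel();t,R=tool();print(t,np.degrees(np.arctan2(R[1,1],R[0,1])))
v=t[:2]-[.5004,-.1948];print(np.hypot(*v),np.degrees(np.arctan2(v[1],v[0])))
E
```

```text
time: 7.75
tool_pos: [0.4319, -0.127, 0.046]
tcp_rot: [1.437, 2.792, 0.001]
wrist_force: [0.4, 0.0, -0.4]
width: -0.0
side red 204 [370.8 206.1] [ 0.0647 -0.0602] r 0.0884 ang -42.9
side red 192 [350.  206.1] [ 0.0278 -0.0392] r 0.048 ang -54.7
side green 213 [317.7 214.2] [-0.0415 -0.0277] r 0.0499 ang -146.3
side blue 171 [307.8 193.1] [-0.0278  0.0395] r 0.0483 ang 125.1
side blue 61 [292.2 183. ] [-0.0411  0.0858] r 0.0951 ang 115.6
[ 0.43176446 -0.12708305  0.04597151] 35.55881392108074
0.09641795411993721 135.38598838555612
```

```bash
python3 - <<'E'
from h import *
for f in range(3,55,3):
    R=np.radians(f);print(f,(Ro.from_euler('z',R).as_matrix()[:2,:2]@[94.9,-17.3]-[94.9,-17.3]).round(1))
E
```

```text
3 [0.8 5. ]
6 [ 1.3 10. ]
9 [ 1.5 15.1]
12 [ 1.5 20.1]
15 [ 1.2 25.2]
18 [ 0.7 30.2]
21 [-0.1 35.2]
24 [-1.2 40.1]
27 [-2.5 45. ]
30 [-4.1 49.8]
33 [-5.9 54.5]
36 [-8.  59.1]
39 [-10.3  63.6]
42 [-12.8  67.9]
45 [-15.6  72.2]
48 [-18.5  76.2]
51 [-21.7  80.2]
54 [-25.1  83.9]
```

```bash
python3 -m inch '[{"dx":0.0008,"dy":0.005,"dz":0,"ax":0,"ay":0,"az":3,"fingers":-1},{"dx":0.0013,"dy":0.01,"dz":0,"ax":0,"ay":0,"az":6,"fingers":-1},{"dx":0.0015,"dy":0.0151,"dz":0,"ax":0,"ay":0,"az":9,"fingers":-1},{"dx":0.0015,"dy":0.0201,"dz":0,"ax":0,"ay":0,"az":12,"fingers":-1},{"dx":0.0012,"dy":0.0252,"dz":0,"ax":0,"ay":0,"az":15,"fingers":-1},{"dx":0.0007,"dy":0.0302,"dz":0,"ax":0,"ay":0,"az":18,"fingers":-1},{"dx":-0.0001,"dy":0.0352,"dz":0,"ax":0,"ay":0,"az":21,"fingers":-1},{"dx":-0.0012,"dy":0.0401,"dz":0,"ax":0,"ay":0,"az":24,"fingers":-1},{"dx":-0.0025,"dy":0.045,"dz":0,"ax":0,"ay":0,"az":27,"fingers":-1},{"dx":-0.0041,"dy":0.0498,"dz":0,"ax":0,"ay":0,"az":30,"fingers":-1},{"dx":-0.0059,"dy":0.0545,"dz":0,"ax":0,"ay":0,"az":33,"fingers":-1},{"dx":-0.008,"dy":0.0591,"dz":0,"ax":0,"ay":0,"az":36,"fingers":-1},{"dx":-0.0103,"dy":0.0636,"dz":0,"ax":0,"ay":0,"az":39,"fingers":-1},{"dx":-0.0128,"dy":0.0679,"dz":0,"ax":0,"ay":0,"az":42,"fingers":-1},{"dx":-0.0156,"dy":0.0722,"dz":0,"ax":0,"ay":0,"az":45,"fingers":-1},{"dx":-0.0156,"dy":0.0722,"dz":0,"ax":0,"ay":0,"az":45,"fingers":-1}]'
python3 - <<'E'
from h import *
im=wheel();t,R=tool();print(t,np.degrees(np.arctan2(R[1,1],R[0,1])))
v=t[:2]-[.5004,-.1948];print(np.hypot(*v),np.degrees(np.arctan2(v[1],v[0])))
im2=wheel("scene",(255,175,345,222))
cv2.imwrite("pics/s3.png",np.hstack([cv2.resize(im[140:290,270:400],(390,450),interpolation=2),cv2.resize(im2[140:270,250:360],(390,450),interpolation=2)]))
E
```

```text
time: 9.8
tool_pos: [0.4996, -0.0978, 0.046]
tcp_rot: [2.395, 2.032, 0.001]
wrist_force: [-0.7, -0.5, -0.4]
width: 0.001
side red 238 [338.8 216.1] [-0.0076 -0.0533] r 0.0538 ang -98.1
side green 185 [306.5 204.8] [-0.0476  0.0083] r 0.0483 ang 170.2
side green 171 [285.8 203.6] [-0.0829  0.0325] r 0.089 ang 158.6
side blue 161 [320.6 185.8] [0.0077 0.0472] r 0.0478 ang 80.8
side blue 35 [315.  168.9] [0.0261 0.1052] r 0.1084 ang 76.1
[ 0.49943293 -0.09776674  0.04594656] -9.352548026817832
0.09703807539450639 90.57101524205461
scene red 209 [314.5 214.4] [ 0.0015 -0.057 ] r 0.0571 ang -88.5
scene green 152 [264.4 209.2] [-0.0723  0.0446] r 0.0849 ang 148.3
scene green 79 [281.3 211.4] [-0.0483  0.0076] r 0.0489 ang 171.0
scene blue 67 [289.4 200. ] [0.0075 0.0483] r 0.0488 ang 81.1
scene blue 54 [282.  189.8] [0.0339 0.1158] r 0.1207 ang 73.7
```

View pics/s3.png

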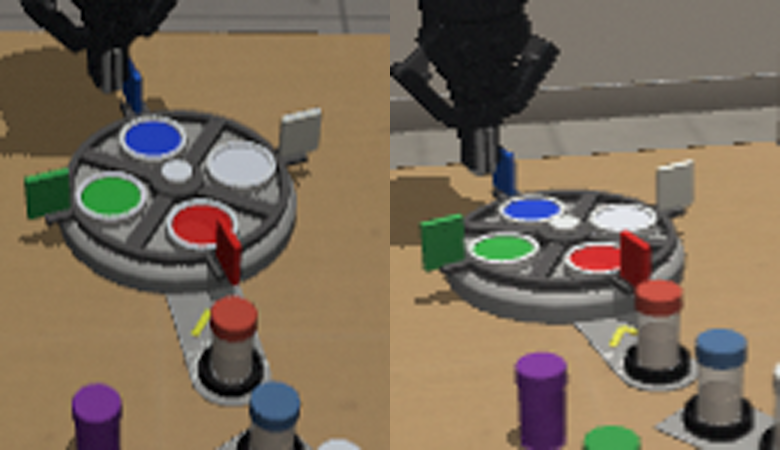

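The fingers are still in contact with the blue tab and the red filter is about 8° short. I'll make the last push, back away, lift, and move for a wrist view.

```bash
python3 -m inch '[{"dx":0.0006,"dy":0.0034,"dz":0,"ax":0,"ay":0,"az":2,"fingers":-1},{"dx":0.001,"dy":0.0067,"dz":0,"ax":0,"ay":0,"az":4,"fingers":-1},{"dx":0.0013,"dy":0.01,"dz":0,"ax":0,"ay":0,"az":6,"fingers":-1},{"dx":0.0014,"dy":0.0125,"dz":0,"ax":0,"ay":0,"az":7.5,"fingers":-1},{"dx":0.0014,"dy":0.0134,"dz":0,"ax":0,"ay":0,"az":8,"fingers":-1},{"dx":0.0014,"dy":0.0134,"dz":0,"ax":0,"ay":0,"az":8,"fingers":-1},{"dx":0.0021,"dy":0.0084,"dz":0,"ax":0,"ay":0,"az":8,"fingers":-1},{"dx":0.003,"dy":0.002,"dz":0,"ax":0,"ay":0,"az":8,"fingers":-1},{"dx":0.0042,"dy":-0.006,"dz":0,"ax":0,"ay":0,"az":8,"fingers":-1},{"dx":0.0042,"dy":-0.006,"dz":-0.03,"ax":0,"ay":0,"az":8,"fingers":-1},{"dx":0.0042,"dy":-0.006,"dz":-0.08,"ax":0,"ay":0,"az":8,"fingers":-1},{"dx":0.0042,"dy":-0.006,"dz":-0.14,"ax":0,"ay":0,"az":8,"fingers":-1},{"dx":0.0042,"dy":-0.006,"dz":-0.2,"ax":0,"ay":0,"az":8,"fingers":-1},{"dx":0.0042,"dy":-0.006,"dz":-0.25,"ax":0,"ay":0,"az":8,"fingers":-1},{"dx":0.0042,"dy":-0.006,"dz":-0.27,"ax":0,"ay":0,"az":8,"fingers":-1},{"dx":0.0042,"dy":-0.006,"dz":-0.27,"ax":0,"ay":0,"az":8,"fingers":-1}]'
python3 - <<'E'
from h import *
wheel();im=wheel("wrist",(0,0,640,400));wheel("scene",(255,175,345,222))
cv2.imwrite("pics/w2.png",im)
E
```

```text
time: 11.9
tool_pos: [0.4942, -0.0927, 0.317]
tcp_rot: [2.529, 1.859, 0.004]
wrist_force: [-0.0, 0.5, -0.6]
width: 0.001
side red 231 [334.8 216.5] [-0.0151 -0.0504] r 0.0526 ang -106.7
side green 181 [305.7 202.7] [-0.046   0.0148] r 0.0483 ang 162.2
side green 102 [283.7 198. ] [-0.0789  0.0504] r 0.0936 ang 147.4
side blue 163 [323.5 185.1] [0.0143 0.0461] r 0.0483 ang 72.8
side blue 41 [319.8 166.6] [0.0397 0.1074] r 0.1145 ang 69.7
wrist red 356 [344.2 247.6] [-0.0144 -0.0446] r 0.0469 ang -107.9
wrist green 408 [314.5 221.3] [-0.047   0.0148] r 0.0493 ang 162.5
wrist green 163 [286.1 225.9] [-0.0933  0.0208] r 0.0956 ang 167.4
wrist green 37 [233.9 295.4] [-0.2254 -0.077 ] r 0.2382 ang -161.1
wrist blue 6298 [147.9 289.2] [-0.3632 -0.0203] r 0.3638 ang -176.8
wrist blue 458 [345.2 192.6] [0.0132 0.0464] r 0.0483 ang 74.2
wrist blue 151 [167.6 226.2] [-0.2759  0.0773] r 0.2865 ang 164.3
wrist blue 94 [347.1 167.9] [0.0265 0.083 ] r 0.0872 ang 72.3
scene red 160 [309.6 214.9] [-0.009  -0.0515] r 0.0523 ang -99.9
scene green 153 [262.4 207.2] [-0.0695  0.0575] r 0.0902 ang 140.4
scene green 79 [280.1 210.3] [-0.0469  0.0145] r 0.0491 ang 162.8
scene blue 73 [291.9 199.5] [0.0143 0.0465] r 0.0487 ang 72.9
scene blue 53 [285.7 187.7] [0.0507 0.1213] r 0.1314 ang 67.3
```

View pics/w2.png

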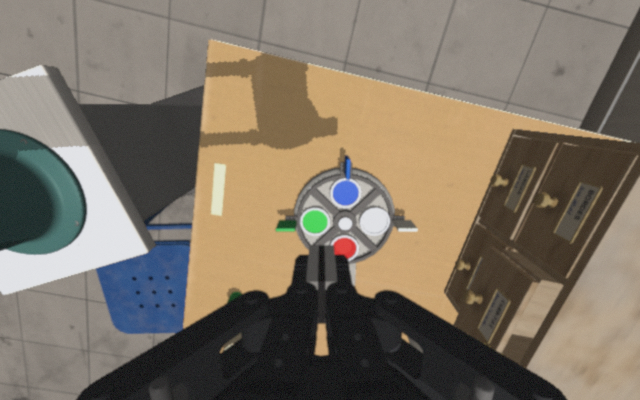

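```bash
python3 - <<'E'
from h import *
im,_=bot.read_camera("side");o=cv2.imread("pics/side0.png")
d=cv2.absdiff(im,o)[228:340,335:480].max(2);print("changed px round vials/bottle",(d>60).sum())
cv2.imwrite("pics/s4.png",cv2.resize(im[140:320,260:480],(770,600),interpolation=2))
E
```

```text
changed px round vials/bottle 47
```

View pics/s4.png

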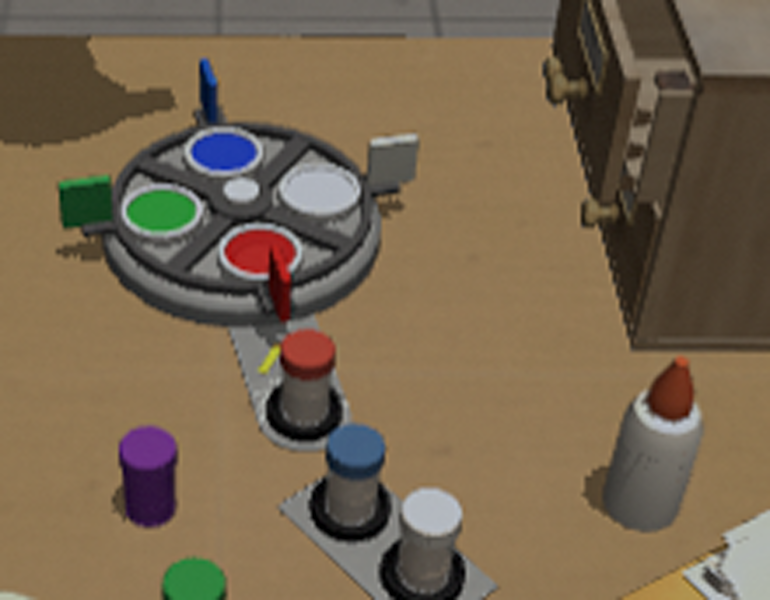

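The red filter and its tab line up with the tongue and the red-capped vial. The vials and glue bottle stand as they did at the start, and the arm is clear. Handing in.

```bash
python3 -c "
from workcell import bot
print(bot.finish_job())"
```

```text
the job is handed in; nothing more can be done
None
```

The red filter now lies over the lit window, matching the red-capped vial in the viewer's cup, and the job is handed in. I pushed the blue tab clockwise with shut fingertips, in three gentle pushes totalling about 101°, then backed off and lifted clear at 11.9 s.

- **Alignment:** judged from the opposite blue filter, the red filter is at about -107.2° in the side and scene views and -105.8° in the wrist view. The cup direction is about -107.5°, so the error is roughly 0.3–1.7°, or up to about 1.5 mm against the 6 mm allowed.
- **Disagreement:** the scene camera read the red filter directly at -100°. Its tab overlaps it in that view, so I set that reading aside.
- **Other objects:** in the last picture the vials and glue bottle stand where they were.
- **Contact:** the wrist force was under 1 N whenever I read it, at the end of each move. I never lowered the fingertips below about 45 mm, well above the glass at 28 mm.
- **Errors on the way:** one move command was refused for missing keys, without moving the arm. One measuring script stopped on a calibration error, so its circle fit of the wheel was not completed for the side view. Neither affected the result.

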